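# Clamp the pressing block: foot to touch, then a quarter turn

## Task

Set up the wooden pressing block for pressing collar points: lay it in the channel of the holding clamp, tapered nose outwards towards the open side, and slide its tail gently fully home against the stop. Then turn the clamp knob clockwise until its foot just touches the wood and from there add one quarter of a turn, no more, or the steel foot bruises the wood; let go, and leave the other things lying where they are.

Things in the scene. Friction and masses are not known exactly. Their poses are not given: they have to be found in the camera images.
- press_block: Beech pressing block, 52 wide (its x) x 160 long (its y) x 34 mm high (z), about 0.22 kg. Origin: centre of its underside. The flat tail is at y=+80 mm; the nose, tapering over its last 26 mm to a blunt point, is at y=-80 mm. Starts loose, lying flat on the ironing table (top z=0). Grip it across its 52 mm, on the full-width part between y=-46 and y=+80 mm.
- block_nose (a point): Tip of the pressing block's tapered nose, 80 mm from the block's origin along its -y, at half its height. (Besides: a ceiling chain hangs near the robot, its lower end at about x=0.09, y=0.20, z=0.785 m in the robot's frame; keep the arm's elbow clear of it.)
- clamp: Grey and steel holding clamp, fixed to the table; base 146x136x12 mm. Origin: table height, under the knob axis. x points along the channel from its open side towards the stop, z up. The channel floor is a rubber bed (y from -26 to 26, x from -47 to 34 mm, top z=20 mm). A column rises behind the stop (top z=108 mm), an arm reaches from it over the channel (underside z=74 to 81 mm).
- channel_mouth (a point): Middle of the channel's flared open side, at bed height: clamp x=-55, y=0, z=20 mm. Steel side walls, 56 mm apart, run from x=-41 to 35 mm, flaring to 61 mm apart at x=-55; wall tops z=42 mm. The block goes in level along the clamp's +x and juts out 70 mm beyond the mouth when home.
- clamp_stop (a point): Middle of the steel stop face at bed height: clamp x=35, y=0, z=20 mm. With the block's tail against it the block's origin lies at clamp x=-45, y=0, z=20 mm. The block passes under the knob's foot with at least 2.5 and at most 9.5 mm to spare; how much is not reported, as the arm was set on its column by hand: it must be felt.
- knob_grip (a point): Centre of the round black knob's ribbed grip as the clamp is drawn: clamp x=0, y=0, z=145 mm; the real one starts 0 to 7 mm higher, with the arm. Grip 43 mm in diameter, 23 mm high, vertical axis; knob top 14 mm above this point; arm and column end 36 mm or more below it. This point stays with the clamp and does not follow the knob, which sinks as it is turned.
- clamp_knob (a joint): Turn of the knob, rad, 0 at the start, growing clockwise seen from above; one turn lowers knob, screw and the 42 mm knurled foot by 12 mm. The free screw drags about 0.05 N m. When the foot meets the wood the turning torque jumps by 0.08 N m or more, rising to 0.3 to 0.5 at a quarter turn as the sprung bed sinks; part of it relaxes at each stop. It stays where left.
- tape_measure: Yellow tape measure, 58x73x33 mm, origin at the centre of its underside; a bystander, leave alone.
- thread_reel_2: Pale thread reel standing upright, 35 mm in diameter, 46 mm high, origin at the centre of its underside; a bystander.
- tailor_chalk_0: White flat tailor's chalk, 39x44x8 mm, origin at the centre of its underside; a bystander.
- scissors: Closed scissors with blue handles lying flat, 87x199x9 mm, origin at the centre of its underside; a bystander.

How it is judged:
By the outcome, as a careful person would: the job done as asked, in the order asked, and still so for the second after the job is handed in, with the robot touching nothing.
It also fails if it takes over 72 s, if anything falls off the work surface, if the arm or the gripper's body presses on something with over 40 N, if the wrist force passes 120 N, or if a joint passes its speed limit or range.

## Robot

A 6-joint arm with a two-finger parallel gripper is mounted at the origin on a cart in front of the work surface, level with it; the furniture and walls round the work are solid. World frame = base frame: x ahead of the robot, y to its left, z up, the work surface at z = 0. Lengths are in mm, angles in rad, forces in N, time in s.
With the tool pointing down it reaches from about 400 to 925 mm from the base axis. Payload 12.5 kg.
Tool frame: the origin (TCP) lies on the centre line of the jaws, within the pads' length; the fingertips stand 17 mm ahead of it and the grasp point (between the pads) lies 2 mm behind it; z points along the fingers, y is the line along which they close (so a half turn about z gives the same grasp; the last joint's range is limited). The gripper opens to 95 mm and grips with 3 to 60 N. Pads are 20 mm wide; open, the fingers measure 119 mm over their backs; the gripper's body (75 mm by 180 mm) begins 59 mm behind the grasp point.
Start: joints at [-1.386, 0.491, 1.559, -0, 1.092, -0.106], TCP at [179.222, -598.769, 231.661] pointing down, gripper open.
Joint ranges: [-3.1, 3.1], [-0.84, 2.19], [0.05, 2.79], [-1.13, 4.28], [0.06, 2.93], [-2.69, 2.69]. Speed limits (rad/s): [2.22, 2.22, 2.79, 3.14, 3.14, 3.14].

## Interface

Orientations are given as [roll, pitch, yaw] about the fixed x, y, z axes, in that order (R = Rz(yaw) Ry(pitch) Rx(roll)).
In Python, from cell import env gives the robot as it stands.
- The arm moves only by the tool drive_tool, never from a script. Its argument "deltas" is text: rows parted by semicolons, each of 4 numbers parted by spaces: the shift along the world's x, y, z normalised to -1 to 1, where 1 is 100 mm, then the turn about the world's z normalised to -1 to 1, where 1 is 180 degrees. A call has 1 to 10 rows; each row shifts and turns the commanded pose from where the row before left it; what a row does not reach is not made up. A row lasts 1/12 s, in which the tool goes at most 41.7 mm and 7.16 degrees, less where a joint would pass 70% of its speed; a pose out of reach is approached as far as the arm can. A call with a number of a shift or a turn outside -1 to 1 is refused whole. A call with a gripper value outside its range is refused whole. "gripper" is the closure, from 0 (fully open) to 1 (shut), set as the call begins (left out, the last holds). The fingers move at their own pace and stop on an object; the grip force is fixed at half the most. Time passes only in rows, so rows that do not move let the fingers close. It gives the time, the measured TCP pose, the force, the opening and the grip force at its end, in the units of the state.
- env.state(): the state, without advancing time (a new reading comes with each control period).
- env.read_camera(name): name is "scene" or "top" or "wrist"; returns (picture, depth): 384x512x3 uint8, red, green, blue; 384x512 float32, mm along the optical axis (not along the pixel's ray), 0 where there is no reading.
- env.camera_params(name): a dict with "mtx" (3x3 intrinsics, pixels), "camera_from_world" (4x4, takes a point from world to camera coordinates); the wrist camera has in their place "mount" (4x4, takes a point from camera to tool coordinates, whose origin is the TCP and whose axes are the flange's). Camera axes: x right, y down, z forward; pixel columns grow to the right and rows downward; lengths in mm; the calibration is good to about 2 mm. A picture is of the moment at which its call begins: read the wrist's pose just before it. camera_params takes no time and is no camera call.
- env.job_done(): hands the job in; it is judged then, once.
The state is a dict: "t": time; "joints": joint angles; "qvel": joint speeds; "tau": joint torques, N m; "eef_pos": TCP position; "tcp_rot": TCP orientation; "ft_force": force on the tool from outside, world axes, zero at the start; "moment": the same for the moment, N m; "opening": opening from 0.0 (shut) to 1.0 (fully open); "grip_force": force on a finger pad.
Only numpy, scipy, OpenCV 4.12 (cv2) and the standard library are available. Lean on these libraries where they do the work, as an engineer would, in place of code of your own. Each camera call takes 0.05 s, during which the arm holds its last target. There are 200 camera calls.

## Working session

There is one attempt and no reset: what is moved stays moved. The work goes in short steps, Python scripts to look and compute and a tool call to move; the robot and the scene stay as the last step left them, time stands still between calls to the robot, and variables do not carry over. Pictures are saved under pics/ and viewed, at most 10 in all, crops included, and the job is handed in when it is done.

Besides the shell and the picture viewer there is one more tool, called after "Call:" as name(argument=value, ...) on one line, values as JSON. drive_tool: Moves the arm, as the interface text tells. Its arguments: {"type":"object","properties":{"deltas":{"type":"string"},"gripper":{"type":"number"}},"required":["deltas"]}

```bash
mkdir -p pics
cat > h.py <<'E'
import numpy as np, cv2
from cell import env
def world(name,d):
    p=env.camera_params(name);K=np.array(p['mtx']);T=np.linalg.inv(np.array(p['camera_from_world']))
    v,u=np.mgrid[:d.shape[0],:d.shape[1]]
    P=np.stack([(u-K[0,2])/K[0,0]*d,(v-K[1,2])/K[1,1]*d,d,np.ones_like(d)],-1)
    return (P@T.T)[...,:3]
E
python3 - <<'E'
from h import *
for n in('top','scene'):
    c,d=env.read_camera(n);cv2.imwrite(f'pics/{n}0.png',c[...,::-1]);np.save(n,d);np.save(n+'c',c)
    p=env.camera_params(n);print(p['mtx'],p['camera_from_world'])
print(env.state())
E
```

```text
[[375.07928013   0.         252.5331361 ]
 [  0.         375.07928013 191.78770302]
 [  0.           0.           1.        ]] [[-1.11996279e-02 -9.99841276e-01 -1.38560995e-02  1.00593877e+02]
 [-9.81735789e-01  1.36265827e-02 -1.89760787e-01  5.72361014e+02]
 [ 1.89919479e-01  1.14777786e-02 -9.81732577e-01  8.70387359e+02]
 [ 0.00000000e+00  0.00000000e+00  0.00000000e+00  1.00000000e+00]]
[[491.80745674   0.         252.99105514]
 [  0.         491.80745674 190.00702592]
 [  0.           0.           1.        ]] [[-7.14853663e-01 -6.99118242e-01  1.47622570e-02  4.35709457e+02]
 [-5.15782607e-01  5.12901657e-01 -6.86221678e-01  3.12993494e+02]
 [ 4.72178508e-01 -4.98162196e-01 -7.27242658e-01  1.07319281e+03]
 [ 0.00000000e+00  0.00000000e+00  0.00000000e+00  1.00000000e+00]]
{'t': 0.1, 'joints': array([-1.38560734e+00,  4.91486901e-01,  1.55942045e+00, -1.32415215e-05,
        1.09169991e+00, -1.05603929e-01]), 'qvel': array([ 0.00034988,  0.00083069, -0.002369  , -0.00038332, -0.0016953 ,
       -0.00016765]), 'tau': array([ 2.50363060e-03, -6.13624549e+01, -2.58605897e+01,  6.94141374e-02,
        4.70198644e-02, -5.06965682e-05]), 'eef_pos': array([ 179.17186462, -598.54403386,  231.11686684]), 'tcp_rot': array([-3.14058246e+00, -9.52684628e-05,  2.90798976e-01]), 'ft_force': array([ 0.15523626, -0.30367807,  0.47332232]), 'moment': array([-0.02143565,  0.01817745,  0.01928689]), 'grip_force': 0.0, 'opening': 1.0004362009493957}
```

View pics/top0.png

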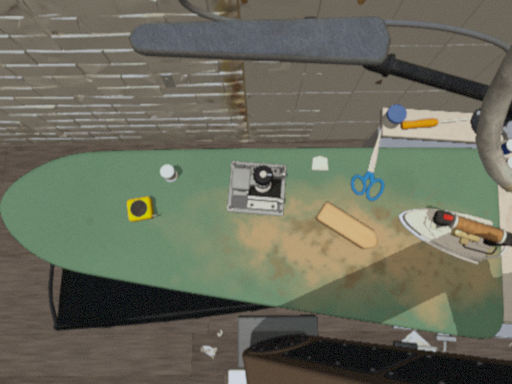

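View pics/scene0.png

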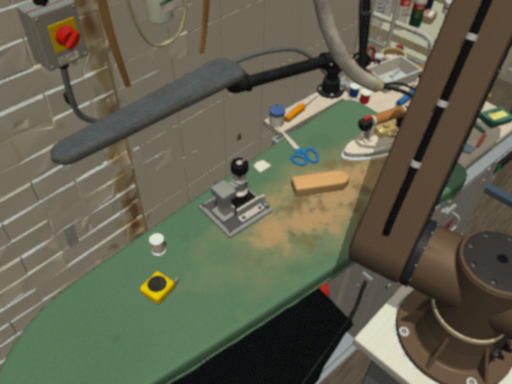

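The top view shows the clamp at about (258,188) with the knob at (263,177), and the block from (320,208) to its nose at (377,241). I'll enlarge the clamp and compute heights.

Run:
```python
from h import *
d=np.load('top.npy');c=np.load('topc.npy');W=world('top',d)
a=cv2.resize(c[150:260,220:390],None,fx=4.6,fy=4.6,interpolation=cv2.INTER_CUBIC)[:, :,::-1]
cv2.imwrite('pics/crop.png',a)
# block
z=W[...,2]; m=np.zeros(d.shape,bool);m[195:255,310:385]=1;m&=(z>22)&(z<45)
P=W[m];print('block n',len(P),P[:,2].mean())
r=cv2.minAreaRect(P[:,:2].astype(np.float32));print(r)
ang=cv2.PCACompute(P[:,:2],mean=None);print(ang)
m=np.zeros(d.shape,bool);m[155:220,220:295]=1
for lo,hi in((5,15),(15,30),(30,50),(60,95),(95,115),(135,175)):
    k=m&(z>lo)&(z<hi);Q=W[k]
    if len(Q)>5:print(lo,hi,len(Q),Q.mean(0).round(),cv2.minAreaRect(Q[:,:2].astype(np.float32)))
print('table z',np.median(z[200:215,180:220]))
for s in ((20,60,140,390),):
  print('sleeve board',W[s[0]:s[1],s[2]:s[3]].reshape(-1,3)[::400].round())
```

```text
block n 1310 33.892503738294174
((488.5702819824219, -142.74383544921875), (158.6060791015625, 53.105491638183594), 55.82438659667969)
(array([[ 488.77402493, -139.18437275]]), array([[ 0.55352152,  0.83283487],
       [ 0.83283487, -0.55352152]]))
5 15 825 [580.  87.  12.] ((594.5033569335938, 81.01029968261719), (188.62396240234375, 164.6820831298828), 83.32335662841797)
15 30 981 [577.  73.  19.] ((592.5543823242188, 84.18478393554688), (142.536376953125, 130.8634490966797), 84.11400604248047)
30 50 184 [578.  57.  41.] ((593.44384765625, 71.52018737792969), (114.6217269897461, 77.23017120361328), 84.06549835205078)
60 95 69 [578.  75.  76.] ((575.4071044921875, 92.71308898925781), (17.708927154541016, 91.28056335449219), 13.342215538024902)
95 115 505 [596. 115. 108.] ((600.6358032226562, 98.52542114257812), (87.07850646972656, 61.64556884765625), 85.75773620605469)
135 175 333 [590.  70. 164.] ((592.1232299804688, 70.03645324707031), (44.741249084472656, 43.24208450317383), 27.22662353515625)
table z 1.538160592512554
sleeve board [[ 1.024e+03  3.800e+02  9.600e+01]
 [ 3.980e+02
[... 152 characters left out ...]
+02  1.760e+02]
 [ 9.360e+02  0.000e+00  1.760e+02]
 [ 9.360e+02  2.340e+02  1.750e+02]
 [ 9.260e+02 -1.160e+02  1.750e+02]
 [ 9.270e+02  1.170e+02  1.730e+02]
 [ 9.250e+02  3.510e+02  1.760e+02]
 [ 9.160e+02  1.000e+00  1.750e+02]
 [ 9.140e+02  2.330e+02  1.780e+02]
 [ 9.060e+02 -1.150e+02  1.750e+02]
 [ 9.030e+02  1.170e+02  1.780e+02]
 [ 9.050e+02  3.510e+02  1.740e+02]
 [ 8.960e+02  1.000e+00  1.740e+02]
 [ 8.950e+02  2.330e+02  1.750e+02]
 [ 8.850e+02 -1.130e+02  1.760e+02]
 [ 8.870e+02  1.170e+02  1.720e+02]
 [ 8.930e+02  3.540e+02  1.610e+02]
 [ 8.760e+02  2.000e+00  1.740e+02]
 [ 8.820e+02  2.350e+02  1.630e+02]
 [ 8.670e+02 -1.130e+02  1.730e+02]
 [ 8.750e+02  1.180e+02  1.580e+02]]
```

View pics/crop.png

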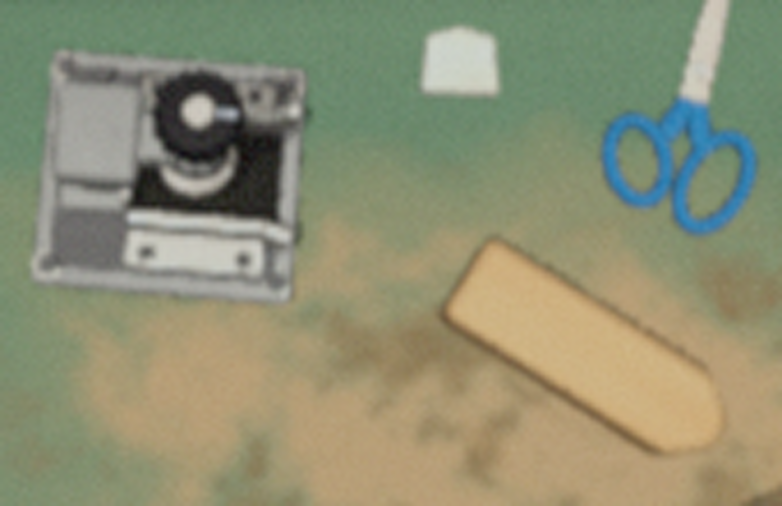

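The clamp's open side faces −y and its column is on the +y side, with the channel axis at about 84–85°. The block's tail axis is at about 56°. I'll move above the block.

Call:
drive_tool(deltas="0.2 0.3 0 0.0155;0.21 0.31 0 0.0155;0.21 0.31 0 0.0155;0.21 0.31 0 0.0155;0.21 0.31 0 0.0155;0.21 0.31 0 0.0155;0.21 0.31 0 0.0155", gripper=0)

```text
t: 0.68
eef_pos: [325.8, -381.1, 231.5]
tcp_rot: [-3.141, -0.0, 0.634]
ft_force: [0.4, -0.4, 0.2]
opening: 1.003
grip_force: 0.0
```

Call:
drive_tool(deltas="0.21 0.31 0 0.0155;0.21 0.31 0 0.0155;0.21 0.31 0 0.0155;0.21 0.31 0 0.0155;0.21 0.31 0 0.0155;0.21 0.31 0 0.0155;0.21 0.3 0 0.0155;0 0 0 0;0 0 0 0")

```text
t: 1.43
eef_pos: [472.8, -165.3, 231.4]
tcp_rot: [-3.141, 0.0, 0.976]
ft_force: [-0.3, 0.0, -0.2]
opening: 0.998
grip_force: 0.0
```

```bash
cat >> h.py <<'E'
from scipy.spatial.transform import Rotation as R
def wrist():
    s=env.state();c,d=env.read_camera('wrist');p=env.camera_params('wrist')
    K=np.array(p['mtx']);T=np.eye(4);T[:3,:3]=R.from_euler('xyz',s['tcp_rot']).as_matrix();T[:3,3]=s['eef_pos'];T=T@np.array(p['mount'])
    v,u=np.mgrid[:d.shape[0],:d.shape[1]]
    P=np.stack([(u-K[0,2])/K[0,0]*d,(v-K[1,2])/K[1,1]*d,d,np.ones_like(d)],-1)
    W=(P@T.T)[...,:3];W[d==0]=np.nan
    return s,c,d,W
E
python3 - <<'E'
from h import *
print(env.camera_params('wrist'))
s,c,d,W=wrist();print(s)
cv2.imwrite('pics/w1.png',c[...,::-1])
z=W[...,2];print(np.nanpercentile(z,[5,50,95]))
m=(z>25)&(z<45)&(W[...,1]<-40)&(W[...,0]<600)
n,l,st,_=cv2.connectedComponentsWithStats(m.astype(np.uint8));i=1+st[1:,4].argmax();P=W[l==i];print(st[i],P[:,2].mean())
print(cv2.minAreaRect(P[:,:2].astype(np.float32)))
E
```

```text
{'mtx': array([[276.88813202,   0.        , 259.32990279],
       [  0.        , 276.88813202, 196.38189621],
       [  0.        ,   0.        ,   1.        ]]), 'mount': array([[-1.82039319e-04, -9.58068377e-01, -2.86539618e-01,
         8.03232943e+01],
       [ 9.99999914e-01, -2.80968676e-04,  3.04139096e-04,
         1.03460053e+00],
       [-3.71894707e-04, -2.86539538e-01,  9.58068346e-01,
        -1.52118351e+02],
       [ 0.00000000e+00,  0.00000000e+00,  0.00000000e+00,
         1.00000000e+00]])}
{'t': 1.4333, 'joints': array([-4.68342479e-01,  3.15755705e-01,  1.85693844e+00, -1.02996024e-04,
        9.69349801e-01,  1.26699471e-01]), 'qvel': array([-0.05611663, -0.00435003,  0.01049377, -0.00649036, -0.0013083 ,
       -0.00689234]), 'tau': array([ 2.43465945e+00, -4.68629301e+01, -2.39759588e+01,  2.15753429e-01,
        3.04020464e-02,  1.21204457e-01]), 'eef_pos': array([ 472.75164198, -165.32839203,  231.38667638]), 'tcp_rot': array([-3.14115570e+00,  1.41241581e-04,  9.75812706e-01]), 'ft_force': array([-0.33935594,  0.0070216 , -0.19914229]), 'moment': array([-0.04898885, -0.05649855,  0.02877789]), 'grip_force': 0.0, 'opening': 0.9976468818243641}
[-5.70559338e+02  8.54921168e-02  3.33056137e+02]
[ 237   92   43  124 4800] 32.71026931288994
((487.9940490722656, -143.359130859375), (157.22605895996094, 51.96306228637695), 56.23348617553711)
```

View pics/w1.png

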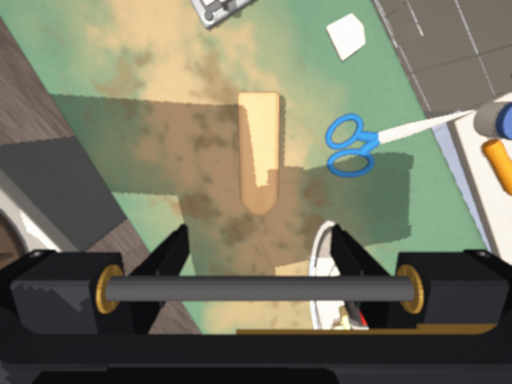

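The wrist view shows the block free at (260,150) with its nose at (260,212). I'll descend and grip 32 mm on the nose side, with the TCP 27 mm up.

Call:
drive_tool(deltas="-0.025 -0.045 -0.3 0.002;0 0 -0.4 0;0 0 -0.4 0;0 0 -0.4 0;0 0 -0.3 0;0 0 -0.15 0;0 0 -0.09 0;0 0 0 0")

```text
t: 2.15
eef_pos: [468.7, -172.1, 26.2]
tcp_rot: [-3.139, 0.0, 0.977]
ft_force: [-0.2, -0.3, 0.5]
opening: 0.999
grip_force: 0.0
```

Call:
drive_tool(deltas="0 0 0 0;0 0 0 0;0 0 0 0;0 0 0 0;0 0 0 0;0 0 0 0;0 0 0 0;0 0 0 0", gripper=1)

```text
t: 2.82
eef_pos: [469.5, -171.1, 27.9]
tcp_rot: [-3.141, 0.0, 0.979]
ft_force: [-0.9, 1.9, 5.3]
opening: 0.547
grip_force: 29.9
```

Gripped at opening 52 mm. I'll lift it and go beside the clamp for one close look, so the block doesn't hide the channel.

Call:
drive_tool(deltas="0 0 0.05 0;0 0 0.2 0;0 0 0.35 0;0 0.15 0.36 0.02;0 0.2 0.33 0.03;0 0.25 0.3 0.03;0 0.3 0.25 0.03;0.02 0.3 0.23 0.03;0.02 0.25 0.15 0.018")

```text
t: 3.57
eef_pos: [473.5, -24.6, 252.2]
tcp_rot: [3.139, 0.0, 1.48]
ft_force: [0.9, -0.1, -2.7]
opening: 0.546
grip_force: 29.9
```

Call:
drive_tool(deltas="0 0.07 0 0;0 0 0 0;0 0 0 0;0 0 0 0")

```text
t: 3.9
eef_pos: [473.4, -20.1, 248.7]
tcp_rot: [-3.14, 0.0, 1.474]
ft_force: [-0.4, -0.1, -2.6]
opening: 0.548
grip_force: 29.9
```

Run:
```python
from h import *
s,c,d,W=wrist();print(s['eef_pos'],s['tcp_rot'],s['ft_force'],s['moment'])
cv2.imwrite('pics/w2.png',c[...,::-1]);np.save('W2',W);np.save('c2',c)
z=W[...,2]; near=(np.hypot(W[...,0]-592,W[...,1]-75)<115)
for lo,hi in((8,15),(17,25),(36,46),(100,115),(150,175)):
    k=near&(z>lo)&(z<hi);n,l,st,_=cv2.connectedComponentsWithStats(k.astype(np.uint8))
    for i in range(1,n):
        if st[i,4]>40:
            Q=W[l==i];print(lo,hi,st[i],Q.mean(0).round(1),cv2.minAreaRect(Q[:,:2].astype(np.float32)))
```

```text
[473.35644945 -20.0563188  248.70819532] [-3.13989261e+00  8.04247308e-05  1.47367599e+00] [-0.44539355 -0.08089477 -2.55580778] [-0.09096275 -0.10469443  0.05604408]
8 15 [ 292   24   51   45 1164] [559.4 138.4  12.3] ((560.9443969726562, 132.862060546875), (50.32238006591797, 61.639923095703125), 83.89581298828125)
8 15 [373 117  17  26 204] [646.8  22.   11.6] ((644.9808349609375, 22.07657814025879), (33.630069732666016, 20.440105438232422), 84.39754486083984)
8 15 [320 128  46  15 342] [592.8  15.6  11.1] ((593.8080444335938, 19.868345260620117), (19.333560943603516, 63.838809967041016), 84.42154693603516)
8 15 [306 130  11  13  82] [547.4  22.8  11.8] ((549.958251953125, 22.804031372070312), (16.655506134033203, 14.332916259765625), 84.560546875)
17 25 [ 323   33   39  102 1857] [584.5  70.7  19.7] ((593.0580444335938, 82.31890106201172), (121.39698791503906, 49.88694381713867), 85.86201477050781)
17 25 [309  68  11  18  61] [553.3  98.   18.8] ((554.4605102539062, 98.84528350830078), (20.531211853027344, 10.788702011108398), 38.96904373168945)
17 25 [307  73  13  67 180] [552.8
[... 471 characters left out ...]
4178466796875, 119.217041015625), (23.091482162475586, 3.4479737281799316), 77.50943756103516)
36 46 [314  66  14  77 480] [559.2  63.2  40.6] ((559.2673950195312, 61.479347229003906), (89.45308685302734, 10.176156044006348), 81.68819427490234)
36 46 [367 112   9  31 187] [620.   28.5  40.5] ((620.2860717773438, 29.271202087402344), (8.247335433959961, 37.38990783691406), 3.202998638153076)
100 115 [ 345   10   65  101 3346] [593.7 113.2 107.2] ((599.3338012695312, 96.16654205322266), (89.18412780761719, 61.62834167480469), 84.4395751953125)
150 175 [ 362   57   61   60 2683] [589.3  69.3 162.9] ((591.7562866210938, 69.01904296875), (45.02125930786133, 44.57737731933594), 27.895612716674805)
```

View pics/w2.png

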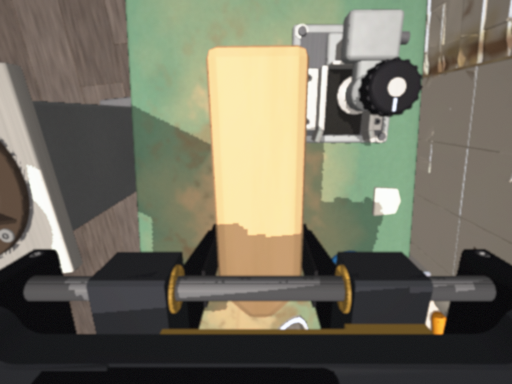

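The picture shows the held block at (258,150), and the clamp at (350,85) with the channel open. I'll express the walls and the held block in the clamp frame.

Run:
```python
from h import *
W=np.load('W2.npy');z=W[...,2]
a=np.radians(84.45);ux=np.array([np.cos(a),np.sin(a)]);uy=np.array([-ux[1],ux[0]])
O=np.array([591.8,69.0])
D=W[...,:2]-O;X=D@ux;Y=D@uy
for lo,hi,n in((36,46,'walltop'),(17,24,'bed')):
  for x0 in range(-60,40,10):
    k=(z>lo)&(z<hi)&(X>x0)&(X<x0+10)&(abs(Y)<46)
    for sgn in(1,-1):
        q=Y[k&(Y*sgn>0)]
        if len(q)>6:print(n,x0,sgn,len(q),np.percentile(q,[3,50,97]).round(1))
k=(z>150)&(abs(X)<40)&(abs(Y)<40);print('knob z',np.percentile(z[k],[50,90,97]))
# held block
s=env.state();t=s['eef_pos'];yw=s['tcp_rot'][2]
k=(z>245)&(z<268)&(W[...,0]>420)&(W[...,0]<530)&(W[...,1]>-10)
P=W[k];print(len(P),P[:,2].mean(),cv2.minAreaRect(P[:,:2].astype(np.float32)))
e=np.array([np.cos(yw),np.sin(yw)]);f=np.array([-e[1],e[0]])
L=(P[:,:2]-t[:2])@e;M=(P[:,:2]-t[:2])@f
print('tail at',np.percentile(L,99.5),np.degrees(yw))
for l in range(20,110,15):
    i=(L>l)&(L<l+15);print(l,np.percentile(M[i],[1,99]).round(1),P[i,2].mean().round(1)) if i.sum()>20 else 0
```

```text
walltop -60 1 27 [31.7 35.1 38.4]
walltop -60 -1 29 [-38.6 -34.3 -31.9]
walltop -50 1 50 [28.8 33.  36.6]
walltop -50 -1 54 [-36.8 -32.2 -28.9]
walltop -40 1 50 [28.1 31.5 34.5]
walltop -40 -1 52 [-35.2 -31.1 -28.5]
walltop -30 1 50 [27.9 31.7 34.5]
walltop -30 -1 50 [-34.3 -30.3 -28.1]
walltop -20 1 57 [27.9 31.4 34.6]
walltop -10 1 50 [28.1 31.9 34.5]
walltop 0 1 57 [27.9 31.5 34.5]
walltop 10 1 55 [28.1 31.5 34.4]
walltop 20 1 59 [27.8 31.6 34.5]
walltop 30 1 61 [ 1.5 23.2 34.3]
bed -60 -1 7 [-32.9 -32.3 -31.9]
bed -50 1 113 [ 0.8 12.6 36.7]
bed -50 -1 129 [-30.7 -14.5  -1. ]
bed -40 1 158 [ 1.1 14.8 44.4]
bed -40 -1 149 [-29.  -14.8  -1.1]
bed -30 1 173 [ 0.9 14.5 45.6]
bed -30 -1 179 [-45.2 -15.2  -1. ]
bed -20 1 156 [ 1.4 14.1 43.3]
bed -20 -1 21 [-29.   -4.   -0.1]
bed -10 1 121 [ 7.2 16.7 44.5]
bed 0 1 128 [ 8.6 18.2 45.6]
bed 10 1 161 [ 4.3 16.8 44. ]
bed 20 1 184 [ 1.1 15.  44.7]
bed 20 -1 37 [-7.7 -3.4 -0.2]
bed 30 1 110 [ 0.5 14.4 40.3]
bed 30 -1 33 [-8.6 -4.3 -0.7]
knob z [163.79353447 165.01203208 165.47796964]
18591 253.4217657736441 ((474.9503479003906, 40.364532470703125), (104.68744659423828, 60.744815826416016), 85.02392578125)
tail at 111.70645091534959 84.41815119884126
20 [-25.3  24.8] 253.6
35 [-25.3  24.9] 253.5
50 [-25.1  25.1] 253.4
65 [-24.9  25.3] 253.4
80 [-24.7  25.4] 253.3
95 [-24.4  25.4] 253.2
```

The walls are symmetric about the clamp line through (591.8, 69.0) at 84.45°, and the held block is turned +0.5° in the grip. I'll go in front of the mouth.

Call:
drive_tool(deltas="0.25 -0.25 0 -0.0033;0.27 -0.27 0 0;0.27 -0.27 0 0;0.2 -0.19 -0.2 0;0 0 -0.35 0;0 0 -0.35 0;0 0 -0.35 0;0 0 -0.35 0;0 0 -0.25 0;0 0 -0.12 0")

```text
t: 4.78
eef_pos: [570.8, -118.0, 48.5]
tcp_rot: [-3.136, -0.001, 1.463]
ft_force: [-0.3, -0.2, -3.3]
opening: 0.547
grip_force: 29.9
```

Call:
drive_tool(deltas="0 0 0 0;0 0 0 0;0 0 0 0;0 0 0 0")

```text
t: 5.12
eef_pos: [573.5, -117.7, 54.3]
tcp_rot: [3.139, 0.001, 1.465]
ft_force: [-0.4, 0.1, -2.4]
opening: 0.548
grip_force: 29.9
```

```bash
cat >> h.py <<'E'
def clampxy():
    s=env.state();a=np.radians(84.45);u=np.array([np.cos(a),np.sin(a)]);D=s['eef_pos'][:2]-[591.8,69.0]
    fx=s['ft_force'][:2]
    print('clamp x,y',(D@u).round(2),(D@[-u[1],u[0]]).round(2),'z',s['eef_pos'][2].round(2),'yaw',np.degrees(s['tcp_rot'][2]).round(2),'F along',(fx@u).round(2),s['ft_force'].round(1),s['moment'].round(3),'j6',s['joints'][5].round(3),'t',s['t'])
E
python3 -c "
from h import *
clampxy()"
```

```text
clamp x,y -187.57 0.2 z 54.32 yaw 83.91 F along 0.03 [-0.4  0.1 -2.4] [-0.121 -0.068  0.01 ] j6 -0.209 t 5.1167
```

Call:
drive_tool(deltas="0.005 0.05 -0.035 0;0.015 0.145 0 0;0.015 0.145 0 0;0.01 0.1 0 0;0.01 0.1 0 0;0 0 0 0;0 0 0 0")

```text
t: 5.7
eef_pos: [578.3, -62.3, 49.2]
tcp_rot: [3.141, 0.0, 1.467]
ft_force: [0.3, -0.1, -2.9]
opening: 0.54
grip_force: 29.9
```

```bash
python3 -c "
from h import *
clampxy()"
```

```text
clamp x,y -132.03 0.71 z 49.2 yaw 84.03 F along -0.1 [ 0.3 -0.1 -2.9] [-0.071 -0.078 -0.009] j6 -0.117 t 5.7
```

Call:
drive_tool(deltas="0.016 0.1 0.005 0;0.01 0.1 0 0;0.01 0.1 0 0;0.006 0.06 0 0;0.005 0.05 0 0;0.004 0.03 0 0;0 0 0 0;0 0 0 0")

```text
t: 6.37
eef_pos: [583.3, -19.2, 49.7]
tcp_rot: [3.141, 0.0, 1.465]
ft_force: [-0.0, -0.5, -1.8]
opening: 0.546
grip_force: 29.9
```

```bash
python3 -c "
from h import *
clampxy()"
```

```text
clamp x,y -88.64 -0.12 z 49.66 yaw 83.94 F along -0.5 [-0.  -0.5 -1.8] [-0.157 -0.022  0.009] j6 -0.04 t 6.3667
```

Call:
drive_tool(deltas="0.002 0.02 -0.004 0;0.002 0.02 -0.004 0;0.002 0.02 -0.004 0;0.001 0.01 0 0;0.001 0.01 0 0;0 0 0 0;0 0 0 0")

```text
t: 6.95
eef_pos: [584.1, -11.2, 48.5]
tcp_rot: [3.142, -0.0, 1.465]
ft_force: [-0.3, 0.3, -2.7]
opening: 0.543
grip_force: 29.9
```

```bash
python3 -c "
from h import *
clampxy()"
```

```text
clamp x,y -80.61 -0.09 z 48.45 yaw 83.93 F along 0.24 [-0.3  0.3 -2.7] [-0.14  -0.072 -0.007] j6 -0.026 t 6.95
```

Call:
drive_tool(deltas="0.001 0.008 0 0;0.001 0.008 0 0;0.001 0.008 0 0;0 0 0 0;0 0 0 0")

```text
t: 7.37
eef_pos: [584.4, -8.8, 48.5]
tcp_rot: [3.141, 0.0, 1.465]
ft_force: [0.4, 0.4, -2.8]
opening: 0.545
grip_force: 29.9
```

Call:
drive_tool(deltas="0.001 0.008 0 0;0.001 0.008 0 0;0 0 0 0;0 0 0 0")

```text
t: 7.7
eef_pos: [584.6, -7.6, 48.5]
tcp_rot: [-3.142, 0.0, 1.465]
ft_force: [-1.5, -3.9, -2.8]
opening: 0.544
grip_force: 29.9
```

The stop is felt. I'll back off slightly, seat the block on the bed, then push home again.

Call:
drive_tool(deltas="0 -0.01 0 0;0 0 -0.005 0;0 0 -0.005 0;0 0 0 0;0 0 0 0")

```text
t: 8.12
eef_pos: [584.7, -8.3, 47.8]
tcp_rot: [3.141, 0.0, 1.465]
ft_force: [-1.4, -1.2, 3.0]
opening: 0.54
grip_force: 29.9
```

Call:
drive_tool(deltas="0.001 0.008 0 0;0.001 0.01 0 0;0 0 0 0;0 0 0 0")

```text
t: 8.45
eef_pos: [584.9, -7.4, 47.7]
tcp_rot: [3.141, 0.001, 1.465]
ft_force: [-3.1, -10.6, 4.0]
opening: 0.548
grip_force: 29.9
```

Call:
drive_tool(deltas="0 0 0 0;0 0 0 0;0 0 0 0;0 0 0 0;0 0 0 0", gripper=0)

```text
t: 8.87
eef_pos: [584.8, -6.2, 47.4]
tcp_rot: [3.142, -0.0, 1.465]
ft_force: [-0.9, -0.1, 0.1]
opening: 0.838
grip_force: 0.0
```

Call:
drive_tool(deltas="0 0 0.05 0;0 0 0.2 0;0 -0.1 0.35 0;0 -0.2 0.35 0;0 -0.1 0.35 0;0 0 0.35 0;0 0 0.35 0;0 0 0.2 0;0 0 0 0;0 0 0 0")

```text
t: 9.7
eef_pos: [584.8, -46.4, 268.6]
tcp_rot: [3.139, 0.0, 1.465]
ft_force: [-0.4, 0.3, -0.2]
opening: 1.001
grip_force: 0.0
```

Run:
```python
from h import *
clampxy()
s,c,d,W=wrist();cv2.imwrite('pics/w3.png',c[...,::-1]);z=W[...,2]
a=np.radians(84.45);ux=np.array([np.cos(a),np.sin(a)]);D=W[...,:2]-[591.8,69.0];X=D@ux;Y=D@[-ux[1],ux[0]]
k=(z>46)&(z<60)&(abs(Y)<40)&(X>-140)&(X<45)
print('x',np.percentile(X[k],[.3,99.7]),'z',np.median(z[k]))
for x in range(-110,-20,15):
    i=k&(X>x)&(X<x+15);print(x,np.percentile(Y[i],[1,99]).round(1),z[i].mean().round(1)) if i.sum()>20 else 0
k=(z>140)&(z<180)&(abs(X)<35)&(abs(Y)<35);P=np.c_[X[k],Y[k]].astype(np.float32)
print('knob',cv2.minEnclosingCircle(P),np.percentile(z[k],[50,90]))
```

```text
clamp x,y -115.54 -4.24 z 268.62 yaw 83.93 F along 0.28 [-0.4  0.3 -0.2] [-0.024 -0.092  0.034] j6 -0.086 t 9.7
x [-122.86212404   -1.81391992] z 52.82726326861277
-110 [-25.5  23.1] 52.7
-95 [-26.7  24.3] 52.7
-80 [-26.5  23.8] 52.6
-65 [-26.5  23.5] 52.7
-50 [-26.3  24.2] 52.6
-35 [-26.2  23.6] 52.8
knob ((-0.10009419173002243, -0.49781420826911926), 22.75909423828125) [163.83369395 165.00171104]
```

View pics/w3.png

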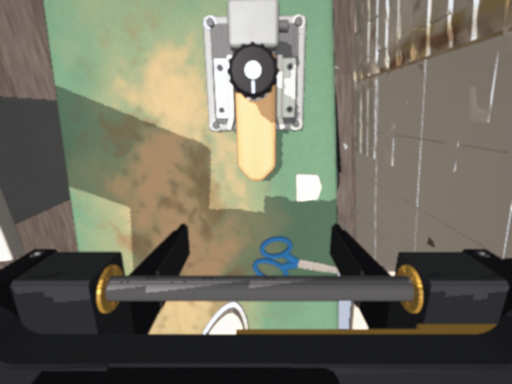

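The block is home: its nose is at clamp x≈−123 to −125, it is level, and it is centred in the walls. The picture shows it under the knob at (253,70). Next I'll go over the knob and grip it.

Call:
drive_tool(deltas="0.02 0.25 0 0;0.02 0.35 0 0;0.02 0.35 0 0;0.012 0.2 0 0;0 0 -0.3 0;0 0 -0.35 0;0 0 -0.3 0;0 0 -0.15 0;0 0 -0.09 0;0 0 0 0")

```text
t: 10.58
eef_pos: [590.9, 68.6, 145.7]
tcp_rot: [-3.137, 0.001, 1.465]
ft_force: [0.0, -0.1, 0.1]
opening: 1.002
grip_force: 0.0
```

Call:
drive_tool(deltas="0 0 0 0;0 0 0 0;0 0 0 0")

```text
t: 10.83
eef_pos: [592.5, 68.5, 149.6]
tcp_rot: [3.14, -0.0, 1.465]
ft_force: [0.1, -0.4, 0.2]
opening: 0.998
grip_force: 0.0
```

```bash
python3 -c "
from h import *
clampxy()"
```

```text
clamp x,y -0.44 -0.73 z 149.62 yaw 83.92 F along -0.39 [ 0.1 -0.4  0.2] [-0.005 -0.105 -0.037] j6 0.11 t 10.8333
```

Call:
drive_tool(deltas="0 0 0 0;0 0 0 0;0 0 0 0;0 0 0 0;0 0 0 0;0 0 0 0;0 0 0 0;0 0 0 0", gripper=1)

```text
t: 11.5
eef_pos: [592.0, 68.5, 148.4]
tcp_rot: [3.142, 0.0, 1.465]
ft_force: [0.7, 0.0, -0.0]
opening: 0.496
grip_force: 0.0
```

```bash
python3 -c "
from h import *
clampxy()"
```

```text
clamp x,y -0.45 -0.27 z 148.43 yaw 83.93 F along 0.1 [ 0.7  0.  -0. ] [-0.005 -0.104 -0.008] j6 0.11 t 11.5
```

Call:
drive_tool(deltas="0 0 -0.002 -0.033;0 0 -0.002 -0.033;0 0 -0.002 -0.033;0 0 -0.002 -0.033;0 0 -0.002 -0.034")

```text
t: 11.92
eef_pos: [590.9, 68.6, 147.4]
tcp_rot: [-3.139, 0.002, 0.938]
ft_force: [-6.2, 1.1, 3.5]
opening: 0.446
grip_force: 30.0
```

```bash
python3 -c "
from h import *
clampxy()"
```

```text
clamp x,y -0.44 0.86 z 147.41 yaw 53.77 F along 0.47 [-6.2  1.1  3.5] [0.188 1.034 0.046] j6 0.637 t 11.9167
```

Call:
drive_tool(deltas="0 0 -0.002 -0.033;0 0 -0.002 -0.033;0 0 -0.002 -0.033;0 0 -0.002 -0.033;0 0 -0.002 -0.034")

```text
t: 12.33
eef_pos: [590.4, 69.2, 146.4]
tcp_rot: [-3.139, 0.003, 0.417]
ft_force: [-8.6, 4.7, 4.9]
opening: 0.445
grip_force: 30.0
```

```bash
python3 -c "
from h import *
clampxy()"
```

```text
clamp x,y 0.08 1.45 z 146.37 yaw 23.88 F along 3.82 [-8.6  4.7  4.9] [0.899 1.498 0.021] j6 1.159 t 12.3333
```

Call:
drive_tool(deltas="-0.015 0.007 0 0;0 0 -0.002 -0.03;0 0 -0.002 -0.03;0 0 -0.002 -0.03;0 0 -0.002 -0.03")

```text
t: 12.75
eef_pos: [589.8, 70.0, 145.7]
tcp_rot: [-3.141, 0.001, 0.041]
ft_force: [-4.4, 5.8, 3.4]
opening: 0.445
grip_force: 30.0
```

```bash
python3 -c "
from h import *
clampxy()"
```

```text
clamp x,y 0.77 2.08 z 145.69 yaw 2.34 F along 5.35 [-4.4  5.8  3.4] [1.105 0.762 0.117] j6 1.536 t 12.75
```

Call:
drive_tool(deltas="0 0 -0.002 -0.03;0 0 -0.002 -0.03;0 0 -0.002 -0.03;0 0 -0.002 -0.03")

```text
t: 13.08
eef_pos: [589.9, 70.5, 145.0]
tcp_rot: [-3.14, 0.002, -0.336]
ft_force: [-3.8, 9.3, 3.3]
opening: 0.446
grip_force: 30.0
```

```bash
python3 -c "
from h import *
clampxy()"
```

```text
clamp x,y 1.29 2.01 z 144.99 yaw -19.27 F along 8.85 [-3.8  9.3  3.3] [1.77  0.609 0.047] j6 1.913 t 13.0833
```

Call:
drive_tool(deltas="-0.007 0.015 0 0;0 0 -0.002 -0.03;0 0 -0.002 -0.03;0 0 -0.002 -0.03;0 0 -0.002 -0.03;0 0 0 0")

```text
t: 13.58
eef_pos: [590.0, 71.5, 144.3]
tcp_rot: [-3.14, 0.0, -0.714]
ft_force: [1.0, 5.6, 2.0]
opening: 0.445
grip_force: 30.0
```

```bash
python3 -c "
from h import *
clampxy()"
```

```text
clamp x,y 2.28 2.02 z 144.28 yaw -40.92 F along 5.7 [1.  5.6 2. ] [ 0.968  0.086 -0.044] j6 2.293 t 13.5833
```

Releasing and winding back for the second pass.

Call:
drive_tool(deltas="0 0 0 0;0 0 0 0;0 0 0 0;0 0 0 0;0 0.005 0 0;0 0 0 0", gripper=0)

```text
t: 14.08
eef_pos: [589.8, 71.2, 144.0]
tcp_rot: [3.141, 0.0, -0.709]
ft_force: [0.4, -0.8, 0.6]
opening: 0.811
grip_force: 0.0
```

Call:
drive_tool(deltas="0 0 0 0.039;0 0 0 0.039;0 0 0 0.039;0 0 0 0.039;0 0 0 0.039;0 0 0 0.039;0 0 0 0.039;0 0 0 0.039;0 0 0 0.039;0 0 0 0.039")

```text
t: 14.92
eef_pos: [589.8, 71.2, 144.0]
tcp_rot: [3.141, 0.0, 0.522]
ft_force: [-0.4, -0.3, -0.3]
opening: 1.003
grip_force: 0.0
```

Call:
drive_tool(deltas="0 0 0 0.039;0 0 0 0.039;0 0 0 0.039;0 0 0 0.039;0 0 0 0.039;0 0 0 0.039;0 0 0 0.039;0 0 0 0.039;0 0 0 0.039;0 0 0 0.039")

```text
t: 15.75
eef_pos: [589.8, 71.2, 144.1]
tcp_rot: [3.142, 0.0, 1.747]
ft_force: [1.3, -0.9, 0.4]
opening: 1.0
grip_force: 0.0
```

Call:
drive_tool(deltas="0 0 0 0.039;0 0 0 0.039;0 0 0 0.039;0 0 0 0.039;0 0 0 0.039;0 0 0 0.039;0 0 0 0.039;0 0 0 0.039;0 0 0 0.039;0 0 0 0.039")

```text
t: 16.58
eef_pos: [589.8, 71.2, 144.0]
tcp_rot: [3.142, -0.0, 2.973]
ft_force: [1.0, -0.3, 0.9]
opening: 0.997
grip_force: 0.0
```

Call:
drive_tool(deltas="0 0 0 0.039;0 0 0 0.039;0 0 0 0.039;0 0 0 0.039;0 0 0 0.039;0 0 0 0.039;0 0 0 0.039;0 0 0 0.039;0 0 0 0.039;0 0 0 0")

```text
t: 17.42
eef_pos: [589.8, 71.2, 144.0]
tcp_rot: [3.142, -0.0, -2.208]
ft_force: [-0.2, -0.4, 0.2]
opening: 0.999
grip_force: 0.0
```

```bash
python3 -c "
from h import *
clampxy()"
```

```text
clamp x,y 1.96 2.17 z 144.03 yaw -126.52 F along -0.39 [-0.2 -0.4  0.2] [ 0.199 -0.086 -0.038] j6 -2.495 t 17.4167
```

Call:
drive_tool(deltas="0 0 0 0;0 0 0 0;0 0 0 0;0 0 0 0;0 0 0 0;0 0 0 0;0 0 0 0;0 0 0 0;0 0 0 0;0 0 0 0", gripper=1)

```text
t: 18.25
eef_pos: [590.9, 70.5, 144.2]
tcp_rot: [-3.139, 0.001, -2.214]
ft_force: [5.5, -5.5, -1.2]
opening: 0.445
grip_force: 30.0
```

```bash
cat > m.py <<'E'
from h import *
s=env.state();print('j6deg',np.degrees(s['joints'][5]).round(1),'yaw',np.degrees(s['tcp_rot'][2]).round(1),'mz',s['moment'][2].round(3),'M',s['moment'].round(2),'F',s['ft_force'].round(1),'tau6',s['tau'][5].round(3),'p',s['eef_pos'].round(1),s['grip_force'],'op',s['opening'].round(3),'t',s['t'])
E
python3 m.py
```

```text
Traceback (most recent call last):
  File "m.py", line 2, in <module>
    s=env.state();print('j6deg',np.degrees(s['joints'][5]).round(1),'yaw',np.degrees(s['tcp_rot'][2]).round(1),'mz',s['moment'][2].round(3),'M',s['moment'].round(2),'F',s['ft_force'].round(1),'tau6',s['tau'][5].round(3),'p',s['eef_pos'].round(1),s['grip_force'],'op',s['opening'].round(3),'t',s['t'])
                                                                                                                                                                                                                                                                           ^^^^^^^^^^^^^^^^^^
AttributeError: 'float' object has no attribute 'round'
```

Call:
drive_tool(deltas="0 0 -0.002 -0.033;0 0 -0.002 -0.033;0 0 -0.003 -0.034")

```text
t: 18.5
eef_pos: [590.9, 70.6, 143.6]
tcp_rot: [-3.14, 0.002, -2.534]
ft_force: [5.4, -4.3, -0.0]
opening: 0.446
grip_force: 30.0
```

```bash
python3 m.py
```

```text
Traceback (most recent call last):
  File "m.py", line 2, in <module>
    s=env.state();print('j6deg',np.degrees(s['joints'][5]).round(1),'yaw',np.degrees(s['tcp_rot'][2]).round(1),'mz',s['moment'][2].round(3),'M',s['moment'].round(2),'F',s['ft_force'].round(1),'tau6',s['tau'][5].round(3),'p',s['eef_pos'].round(1),s['grip_force'],'op',s['opening'].round(3),'t',s['t'])
                                                                                                                                                                                                                                                                           ^^^^^^^^^^^^^^^^^^
AttributeError: 'float' object has no attribute 'round'
```

Call:
drive_tool(deltas="0 0 -0.002 -0.033;0 0 -0.002 -0.033;0 0 -0.003 -0.034")

```text
t: 18.75
eef_pos: [590.8, 70.7, 142.9]
tcp_rot: [-3.141, 0.002, -2.848]
ft_force: [4.5, -2.8, 0.6]
opening: 0.443
grip_force: 30.0
```

```bash
python3 m.py
```

```text
Traceback (most recent call last):
  File "m.py", line 2, in <module>
    s=env.state();print('j6deg',np.degrees(s['joints'][5]).round(1),'yaw',np.degrees(s['tcp_rot'][2]).round(1),'mz',s['moment'][2].round(3),'M',s['moment'].round(2),'F',s['ft_force'].round(1),'tau6',s['tau'][5].round(3),'p',s['eef_pos'].round(1),s['grip_force'],'op',s['opening'].round(3),'t',s['t'])
                                                                                                                                                                                                                                                                           ^^^^^^^^^^^^^^^^^^
AttributeError: 'float' object has no attribute 'round'
```

Call:
drive_tool(deltas="0 0 -0.002 -0.033;0 0 -0.002 -0.033;0 0 -0.003 -0.034")

```text
t: 19.0
eef_pos: [590.9, 70.9, 142.3]
tcp_rot: [-3.141, 0.003, 3.121]
ft_force: [2.6, -2.4, 1.2]
opening: 0.449
grip_force: 30.0
```

```bash
python3 m.py
```

```text
Traceback (most recent call last):
  File "m.py", line 2, in <module>
    s=env.state();print('j6deg',np.degrees(s['joints'][5]).round(1),'yaw',np.degrees(s['tcp_rot'][2]).round(1),'mz',s['moment'][2].round(3),'M',s['moment'].round(2),'F',s['ft_force'].round(1),'tau6',s['tau'][5].round(3),'p',s['eef_pos'].round(1),s['grip_force'],'op',s['opening'].round(3),'t',s['t'])
                                                                                                                                                                                                                                                                           ^^^^^^^^^^^^^^^^^^
AttributeError: 'float' object has no attribute 'round'
```

```bash
sed -i "s/,'op',s\['opening'\].round(3)//" m.py; python3 m.py
```

```text
j6deg -88.3 yaw 178.8 mz 0.029 M [-0.05 -0.83  0.03] F [ 2.6 -2.4  1.2] tau6 -2.124 p [590.9  70.9 142.3] 29.99546637525782 t 19.0
```

Call:
drive_tool(deltas="0.005 -0.003 -0.002 -0.033")

```text
t: 19.08
eef_pos: [591.1, 70.7, 142.1]
tcp_rot: [3.141, 0.002, 3.017]
ft_force: [1.3, 0.5, 1.8]
opening: 0.444
grip_force: 30.0
```

```bash
python3 m.py
```

```text
j6deg -82.4 yaw 172.9 mz 0.076 M [ 0.42 -0.38  0.08] F [1.3 0.5 1.8] tau6 -1.945 p [591.1  70.7 142.1] 29.9959939008113 t 19.0833
```

Call:
drive_tool(deltas="0 0 -0.002 -0.033")

```text
t: 19.17
eef_pos: [591.0, 70.8, 141.9]
tcp_rot: [3.141, 0.002, 2.914]
ft_force: [3.0, -0.8, 0.6]
opening: 0.451
grip_force: 30.0
```

```bash
python3 m.py
```

```text
j6deg -76.5 yaw 166.9 mz 0.062 M [ 0.21 -0.62  0.06] F [ 3.  -0.8  0.6] tau6 -2.004 p [591.   70.8 141.9] 29.99600402195938 t 19.1667
```

Call:
drive_tool(deltas="0 0 -0.002 -0.033")

```text
t: 19.25
eef_pos: [591.1, 70.8, 141.7]
tcp_rot: [3.141, 0.002, 2.81]
ft_force: [1.9, 0.2, 0.7]
opening: 0.443
grip_force: 30.0
```

```bash
python3 m.py
```

```text
j6deg -70.5 yaw 161.0 mz 0.061 M [ 0.24 -0.67  0.06] F [1.9 0.2 0.7] tau6 -2.007 p [591.1  70.8 141.7] 29.99583503755275 t 19.25
```

Call:
drive_tool(deltas="0 0 -0.002 -0.033")

```text
t: 19.33
eef_pos: [591.1, 70.9, 141.6]
tcp_rot: [3.141, 0.002, 2.707]
ft_force: [2.3, -0.7, 0.2]
opening: 0.444
grip_force: 30.0
```

```bash
python3 m.py
```

```text
j6deg -64.6 yaw 155.1 mz 0.027 M [ 0.24 -0.71  0.03] F [ 2.3 -0.7  0.2] tau6 -2.006 p [591.1  70.9 141.6] 29.99576767848339 t 19.3333
```

Call:
drive_tool(deltas="0 0 -0.002 -0.033")

```text
t: 19.42
eef_pos: [591.1, 70.9, 141.4]
tcp_rot: [3.14, 0.002, 2.603]
ft_force: [2.2, 0.2, 0.8]
opening: 0.446
grip_force: 30.0
```

```bash
python3 m.py
```

```text
j6deg -58.7 yaw 149.1 mz 0.034 M [ 0.25 -0.72  0.03] F [2.2 0.2 0.8] tau6 -2.005 p [591.1  70.9 141.4] 29.995768151711673 t 19.4167
```

Call:
drive_tool(deltas="0 0 -0.002 -0.033")

```text
t: 19.5
eef_pos: [591.1, 70.9, 141.1]
tcp_rot: [3.14, 0.002, 2.499]
ft_force: [2.9, -0.8, 2.0]
opening: 0.447
grip_force: 30.0
```

```bash
python3 m.py
```

```text
j6deg -52.7 yaw 143.2 mz 0.011 M [ 0.28 -0.82  0.01] F [ 2.9 -0.8  2. ] tau6 -2.006 p [591.1  70.9 141.1] 29.99594057444483 t 19.5
```

Call:
drive_tool(deltas="0 0 -0.002 -0.033")

```text
t: 19.58
eef_pos: [591.2, 71.0, 141.0]
tcp_rot: [3.14, 0.002, 2.396]
ft_force: [3.3, 0.1, 0.4]
opening: 0.443
grip_force: 30.0
```

```bash
python3 m.py
```

```text
j6deg -46.8 yaw 137.3 mz 0.031 M [ 0.26 -0.83  0.03] F [3.3 0.1 0.4] tau6 -2.005 p [591.2  71.  141. ] 29.99586530146189 t 19.5833
```

Call:
drive_tool(deltas="0 0 -0.002 -0.033")

```text
t: 19.67
eef_pos: [591.2, 70.9, 140.8]
tcp_rot: [3.14, 0.002, 2.292]
ft_force: [4.0, -0.0, -0.8]
opening: 0.446
grip_force: 30.0
```

```bash
python3 m.py
```

```text
j6deg -40.8 yaw 131.3 mz 0.032 M [ 0.2  -0.9   0.03] F [ 4.  -0.  -0.8] tau6 -2.004 p [591.2  70.9 140.8] 29.99588503385894 t 19.6667
```

Call:
drive_tool(deltas="0 0 -0.002 -0.033")

```text
t: 19.75
eef_pos: [591.2, 71.0, 140.6]
tcp_rot: [3.139, 0.001, 2.188]
ft_force: [2.8, 0.2, 0.1]
opening: 0.448
grip_force: 30.0
```

```bash
python3 m.py
```

```text
j6deg -34.9 yaw 125.4 mz -0.016 M [ 0.21 -0.92 -0.02] F [2.8 0.2 0.1] tau6 -2.004 p [591.2  71.  140.6] 29.99587249942124 t 19.75
```

Joint-6 torque is a very clean signal (−2.005 while free), so I'll use it to detect contact.

Call:
drive_tool(deltas="0 0 -0.002 -0.033")

```text
t: 19.83
eef_pos: [591.3, 71.0, 140.4]
tcp_rot: [3.139, 0.001, 2.085]
ft_force: [3.2, 1.7, 1.0]
opening: 0.447
grip_force: 30.0
```

```bash
python3 m.py
```

```text
j6deg -29.0 yaw 119.4 mz 0.04 M [ 0.2  -0.95  0.04] F [3.2 1.7 1. ] tau6 -2.003 p [591.3  71.  140.4] 29.995864646625705 t 19.8333
```

Call:
drive_tool(deltas="0 0 -0.002 -0.033")

```text
t: 19.92
eef_pos: [591.3, 71.0, 140.2]
tcp_rot: [3.139, 0.001, 1.981]
ft_force: [3.3, -0.3, 0.2]
opening: 0.451
grip_force: 30.0
```

```bash
python3 m.py
```

```text
j6deg -23.0 yaw 113.5 mz 0.011 M [ 0.19 -1.03  0.01] F [ 3.3 -0.3  0.2] tau6 -2.003 p [591.3  71.  140.2] 29.995827226666734 t 19.9167
```

Call:
drive_tool(deltas="0 0 -0.002 -0.033")

```text
t: 20.0
eef_pos: [591.4, 71.0, 140.0]
tcp_rot: [3.139, 0.001, 1.877]
ft_force: [4.1, 0.7, -0.5]
opening: 0.444
grip_force: 30.0
```

```bash
python3 m.py
```

```text
j6deg -17.1 yaw 107.6 mz 0.061 M [ 0.13 -1.04  0.06] F [ 4.1  0.7 -0.5] tau6 -2.003 p [591.4  71.  140. ] 29.99585783458315 t 20.0
```

Call:
drive_tool(deltas="0 0 -0.002 -0.033")

```text
t: 20.08
eef_pos: [591.4, 71.0, 139.8]
tcp_rot: [3.139, 0.0, 1.774]
ft_force: [4.5, 0.6, 0.1]
opening: 0.445
grip_force: 30.0
```

```bash
python3 m.py
```

```text
j6deg -11.1 yaw 101.6 mz 0.118 M [ 0.07 -1.04  0.12] F [4.5 0.6 0.1] tau6 -2.0 p [591.4  71.  139.8] 29.995939694344997 t 20.0833
```

Call:
drive_tool(deltas="0 0 -0.002 -0.033")

```text
t: 20.17
eef_pos: [591.4, 70.9, 139.6]
tcp_rot: [3.138, 0.0, 1.67]
ft_force: [3.8, 1.6, 0.8]
opening: 0.446
grip_force: 30.0
```

```bash
python3 m.py
```

```text
j6deg -5.2 yaw 95.7 mz 0.116 M [ 0.06 -1.02  0.12] F [3.8 1.6 0.8] tau6 -1.97 p [591.4  70.9 139.6] 29.995970248128287 t 20.1667
```

Call:
drive_tool(deltas="0 0 -0.002 -0.033")

```text
t: 20.25
eef_pos: [591.5, 70.9, 139.5]
tcp_rot: [3.138, -0.0, 1.567]
ft_force: [3.3, 0.5, 2.2]
opening: 0.446
grip_force: 30.0
```

```bash
python3 m.py
```

```text
j6deg 0.7 yaw 89.8 mz 0.118 M [ 0.   -1.04  0.12] F [3.3 0.5 2.2] tau6 -1.892 p [591.5  70.9 139.5] 29.996127710910514 t 20.25
```

The torque starts to rise near j6 ≈ −11…−14°. I'll continue in small steps to confirm.

Call:
drive_tool(deltas="0 0 -0.002 -0.033")

```text
t: 20.33
eef_pos: [591.5, 70.9, 139.3]
tcp_rot: [3.138, -0.0, 1.463]
ft_force: [4.9, 0.4, 0.8]
opening: 0.445
grip_force: 30.0
```

```bash
python3 m.py
```

```text
j6deg 6.7 yaw 83.8 mz 0.207 M [-0.03 -1.05  0.21] F [4.9 0.4 0.8] tau6 -1.866 p [591.5  70.9 139.3] 29.996020763064735 t 20.3333
```

Call:
drive_tool(deltas="0 0 -0.002 -0.033")

```text
t: 20.42
eef_pos: [591.6, 70.9, 139.1]
tcp_rot: [3.138, -0.001, 1.359]
ft_force: [4.3, 0.3, 0.7]
opening: 0.448
grip_force: 30.0
```

```bash
python3 m.py
```

```text
j6deg 12.6 yaw 77.9 mz 0.259 M [-0.1  -1.04  0.26] F [4.3 0.3 0.7] tau6 -1.855 p [591.6  70.9 139.1] 29.996081173885614 t 20.4167
```

Call:
drive_tool(deltas="0 0 -0.002 -0.033")

```text
t: 20.5
eef_pos: [591.6, 70.9, 138.9]
tcp_rot: [3.138, -0.001, 1.256]
ft_force: [5.2, 0.2, 0.7]
opening: 0.444
grip_force: 30.0
```

```bash
python3 m.py
```

```text
j6deg 18.6 yaw 71.9 mz 0.242 M [-0.13 -1.05  0.24] F [5.2 0.2 0.7] tau6 -1.84 p [591.6  70.9 138.9] 29.99597873655148 t 20.5
```

Call:
drive_tool(deltas="0 0 -0.002 -0.033")

```text
t: 20.58
eef_pos: [591.7, 70.9, 138.8]
tcp_rot: [3.138, -0.001, 1.152]
ft_force: [5.1, -0.6, 0.5]
opening: 0.446
grip_force: 30.0
```

```bash
python3 m.py
```

```text
j6deg 24.5 yaw 66.0 mz 0.196 M [-0.13 -1.03  0.2 ] F [ 5.1 -0.6  0.5] tau6 -1.826 p [591.7  70.9 138.8] 29.996107540209778 t 20.5833
```

Contact came at j6 ≈ −8° (yaw ≈ 98.5°), followed by the expected slope. The target yaw is about 9–11°, so 55° remains.

Call:
drive_tool(deltas="0.003 0 -0.002 -0.033;0 0 -0.002 -0.033;0 0 -0.002 -0.033;0 0 -0.002 -0.033;0 0 -0.002 -0.033;0 0 -0.002 -0.033")

```text
t: 21.08
eef_pos: [591.9, 70.7, 137.6]
tcp_rot: [3.139, -0.003, 0.53]
ft_force: [4.5, -1.3, 2.0]
opening: 0.445
grip_force: 30.0
```

```bash
python3 m.py
```

```text
j6deg 60.1 yaw 30.4 mz 0.335 M [-0.48 -0.78  0.34] F [ 4.5 -1.3  2. ] tau6 -1.733 p [591.9  70.7 137.6] 29.996222127811052 t 21.0833
```

Call:
drive_tool(deltas="0 0 -0.002 -0.033;0 0 -0.002 -0.033;0 0 -0.002 -0.033;0 0 -0.001 -0.012;0 0 0 0")

```text
t: 21.5
eef_pos: [591.9, 70.6, 137.0]
tcp_rot: [3.14, -0.003, 0.185]
ft_force: [4.0, -2.1, 3.9]
opening: 0.446
grip_force: 30.0
```

```bash
python3 m.py
```

```text
j6deg 79.9 yaw 10.6 mz -0.104 M [-0.82 -0.86 -0.1 ] F [ 4.  -2.1  3.9] tau6 0.862 p [591.9  70.6 137. ] 30.00172340136487 t 21.5
```

Quarter turn added. I'll release, lift clear and check.

Call:
drive_tool(deltas="0 0 0 0;0 0 0 0;0 0 0 0;0 0 0 0;0 0 0 0;0 0 0 0;0 0 0 0;0 0 0 0", gripper=0)

```text
t: 22.17
eef_pos: [590.6, 71.0, 136.2]
tcp_rot: [3.142, 0.0, 0.186]
ft_force: [-0.1, 0.4, -0.8]
opening: 0.955
grip_force: 0.0
```

Call:
drive_tool(deltas="0 0 0.1 0;0 0 0.2 0;0 0 0.3 0;0 0 0.3 0;0 0 0.3 0;-0.2 -0.2 0.1 0;-0.3 -0.3 0 0;-0.3 -0.3 0 0;-0.2 -0.2 0 0;0 0 0 0")

```text
t: 23.0
eef_pos: [488.6, -30.2, 267.4]
tcp_rot: [3.141, 0.0, 0.184]
ft_force: [1.7, 0.2, 0.8]
opening: 0.997
grip_force: 0.0
```

Run:
```python
from h import *
import os
c,d=env.read_camera('top');W=world('top',d);z=W[...,2]
cv2.imwrite('pics/t4.png',cv2.resize(c[130:270,110:400],None,fx=2.7,fy=2.7,interpolation=cv2.INTER_CUBIC)[...,::-1])
a=np.radians(84.45);ux=np.array([np.cos(a),np.sin(a)]);D=W[...,:2]-[591.8,69.0];X=D@ux;Y=D@[-ux[1],ux[0]]
k=(z>46)&(z<62)&(abs(Y)<40)&(X>-140)&(X<-20);print(k.sum(),np.percentile(X[k],[.3,99]),np.percentile(Y[k],[1,99]),np.median(z[k]))
k=(z>130)&(z<180)&(abs(X)<30)&(abs(Y)<30);print('knob z',np.median(z[k]) if k.any() else 0)
s=env.state();print(s['eef_pos'],s['t'])
```

```text
401 [-79.92566068 -20.91602243] [-26.27494295  20.70155637] 52.05143219587819
knob z 153.85038763654865
[490.52420665 -29.23826852 267.55235778] 23.05
```

View pics/t4.png

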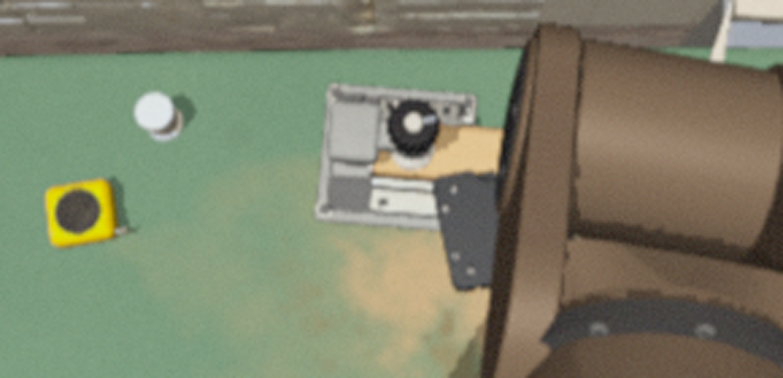

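The view shows the block in the channel under the knob at (413,125), partly hidden by the arm. I'll do one numeric check of the nose from the wrist and scene cameras.

Run:
```python
from h import *
a=np.radians(84.45);ux=np.array([np.cos(a),np.sin(a)])
c,d=env.read_camera('scene')
for n,W in(('wrist',wrist()[3]),('scene',world('scene',d)),('scene0',world('scene',np.load('scene.npy')))):
    z=W[...,2];D=W[...,:2]-[591.8,69.0];X=D@ux;Y=D@[-ux[1],ux[0]]
    k=(z>46)&(z<62)&(abs(Y)<32)&(X>-150)&(X<-20)
    print(n,k.sum(),(np.percentile(X[k],[.3,99]),np.percentile(Y[k],[1,99]),np.median(z[k])) if k.any() else '')
```

```text
wrist 3243 (array([-122.57098146,  -20.82003141]), array([-25.66121899,  23.84561481]), np.float64(50.58283498392899))
scene 426 (array([-115.14658296,  -21.15350528]), array([-22.5027508 ,  27.87116893]), np.float64(49.629815600276004))
scene0 0
```

```bash
python3 -c "
from cell import env
print(env.job_done())"
```

```text
the job is handed in; nothing more can be done
None
```

I've handed the job in. The block lies in the channel with its nose outwards and its tail against the stop. The knob is about a quarter turn (roughly 88°) past the felt contact, which I could place only to within a few degrees. The gripper is clear and I touched nothing else.

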